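Fetch the model bridge from behind the towers

ROBOT

A 6-joint arm with a two-finger parallel gripper is mounted at the origin on the work surface. World frame = base frame: x ahead of the robot, y to its left, z up, the work surface at z = 0. Lengths are in mm, angles in rad, forces in N, time in s.
With the tool pointing down it reaches from about 200 to 875 mm from the base axis. Payload 3.4 kg.
Tool frame: the origin (TCP) lies on the centre line of the jaws, within the pads' length; the fingertips stand 25 mm ahead of it and the grasp point (between the pads) lies 6 mm ahead of it; x points along the fingers, y is the direction in which the jaws open and shut, and the axes are right-handed (so a half turn about x gives the same grasp; the last joint's range is limited). The gripper opens to 94 mm and grips with 3 to 60 N. Pads are 16 mm wide; open, the fingers measure 119 mm over their backs; the gripper's body (75 mm by 177 mm) begins 78 mm behind the grasp point.
Start: joints at [-1.235, 0.276, 1.505, -0, 1.361, -0.121], TCP at [253.624, -516.079, 230.493] pointing down, gripper open.
Joint ranges: [-2.89, 2.89], [-0.75, 2.08], [0.22, 2.7], [-1.18, 4.32], [0.11, 2.71], [-2.7, 2.7]. Speed limits (rad/s): [2.57, 2.57, 3.14, 3.14, 3.14, 3.14].

INTERFACE

Orientations are given as a rotation vector (axis times angle).
In Python, from station import bot gives the robot as it stands. Calls block until the motion is done:
- bot.reach(position, orientation): joint-space move of the TCP to a pose.
- bot.move_straight(position, rot=None, max_speed=150, guard=None): straight line of the TCP; rot=None keeps the orientation; max_speed is the mean speed in mm/s. With guard (N) it stops when the force on the tool has changed by that much, and returns True; else False.
- bot.set_joints(angles): joint-space move.
- bot.open() and bot.close(strength=None): open the fingers fully, or close them until they stop; strength is the grip in N (None keeps the last).
- bot.sleep(seconds).
- bot.ik(position, orientation): joint angles nearest the present ones, or None.
- bot.get_obs(): the state.
- bot.camera(name): name is "side" or "top" or "wrist"; returns the picture (400x640x3 uint8, blue, green, red); there is no depth.
- bot.camera_params(name): a dict with "mtx" (3x3 intrinsics, pixels), "rvec" (rotation vector, rad) and "tvec" (3), from world to camera coordinates, as OpenCV has them; the wrist camera has in their place "hand_eye" (4x4, takes a point from camera to tool coordinates, whose origin is the TCP and whose axes are the tool frame's). Camera axes: x right, y down, z forward; pixel columns grow to the right and rows downward; lengths in mm; the calibration is good to about 2 mm. The wrist camera is an equidistant fisheye: a pixel r from the principal point sees the ray r / f radians off the axis. A picture is of the moment at which its call begins: read the wrist's pose just before it. camera_params takes no time and is no camera call.
A pose or a line that the arm cannot do raises bot.PlanningError and nothing moves.
- bot.hand_in(): hands the job in, once; it reports no verdict.
The state is a dict: "time_s": time; "joints": joint angles; "joint_vel": joint speeds; "joint_torque": joint torques, N m; "eef_pos": TCP position; "orientation": TCP orientation; "force": force on the tool from outside, world axes, zero at the start; "wrist_torque": the same for the moment, N m; "grip_width": finger opening in mm.
Only numpy, scipy, OpenCV 4.12 (cv2) and the standard library are available. Lean on these libraries where they do the work, as an engineer would, in place of code of your own. Each camera call takes 0.05 s, during which the arm holds its last target. There are 200 camera calls.

TASK

The little stone bridge at the back of the model courtyard is due for painting, but three tall towers stand in front of it. Stand all three towers upright on the white tile first; once all are there, set the bridge upright in the middle of the turntable; after that put each tower back, upright, on the very place where it stood. Leave the two little figures alone.

Things in the scene. Friction and masses are not known exactly. Their poses are not given: they have to be found in the camera images.
- round_tower_center (a point): Grey resin model tower (sizes in mm), 115 high, about 0.1 kg, ROUND with a pointed cone roof: shaft 34 in diameter from 6 to 86 above the foot (grasp here), foot disc 40 in diameter, roof overhang 42 in diameter. Site on its axis half-way up (57.5 above its foot), z up. Starts on one of three places (shuffled, 65 apart) in a row across the front of the courtyard.
- square_tower_center (a point): Grey resin model tower (sizes in mm), 115 high, about 0.1 kg, SQUARE with a flat battlemented top: shaft 36 x 36 from 6 to 94 above the foot (grasp here), foot and battlements 42 x 42, sides along the point's x and y. Site on its axis half-way up (57.5 above its foot), z up. Starts on one of three places (shuffled, 65 apart) in a row across the front of the courtyard.
- gable_tower_center (a point): Grey resin model tower (sizes in mm), 115 high, about 0.1 kg, OBLONG with a gabled roof whose ridge runs along the point's y: shaft 30 (x) by 42 (y) from 6 to 86 above the foot (grasp here across x), foot 36 x 48, roof 34 x 46. Site on its axis half-way up (57.5 above its foot), z up. Starts on one of three places (shuffled, 65 apart) in a row across the front of the courtyard.
- bridge_center (a point): Low grey resin model bridge (sizes in mm), 30 (x) by 70 (y) by 38 high, about 0.08 kg, arch under its middle: the body is 30 thick in x from 14 to 38 above its foot; grasp it there across x at its middle. Site at its centre, 19 above its foot. Stands in the alcove behind the towers, with 35 free behind it (+x), about 15 at its ends, and all free before it once the towers are gone.
- diorama: Fixed model courtyard (mm), black plinth 200 (x) by 260 (y); origin at the centre of its underside, ground 30 above it. +x points to its back: a wall 53 high above the ground at x = 84 to 98 over the full width; rocks 42 high at 56 to 118 either side in y, x = 22 to 84. Bridge near x = 30, y = 0; row of towers near x = -30. Yaw within 0.3 rad.
- tile_top (a point): Fixed white glazed tile, the side area, 240 (x) by 120 (y) by 8 mm thick; the point is at the centre of its top, x along its length. On the left or on the right of the diorama. There is room for the three towers in a row 70 mm apart.
- turntable_top (a point): Fixed round wooden painting turntable (does not turn), 124 mm in diameter, top 25 mm above the table; the point is at the centre of its top. On the side of the diorama opposite to the tile.
- spearman_center (a point): Little grey cast man with a spear on a round black base, 28 mm across, about 55 mm high, loose, easily knocked over; the point is on its axis 25 mm above its foot. To be left alone. Stands on the courtyard's front corner (near x = -80, y = 105 mm of the diorama).
- shieldman_center (a point): Little grey cast man with a shield on a round black base, 28 mm across, about 50 mm high, loose, easily knocked over; the point is on its axis 25 mm above its foot. To be left alone. Stands on the table about 100 mm from the turntable's centre, on the robot's side.
Not all that is in view belongs to the job. What is shaped like the part that bears bridge_center but orange or yellow is not meant.

How it is judged (in metres and radians):
On the way, in this order (a step that is already met when the one before it is completed fails the run):
1. all three towers stand upright on the tile, the bridge still untouched in its place (x of round_tower_center in the frame of tile_top between -0.112 and 0.112 m and y of round_tower_center in the frame of tile_top between -0.052 and 0.052 m and z of round_tower_center in the frame of tile_top between 0.05 and 0.064 m and angle between each of round_tower_center, square_tower_center, gable_tower_center's own z axis and vertical below 0.12 rad and x of square_tower_center in the frame of tile_top between -0.112 and 0.112 m and y of square_tower_center in the frame of tile_top between -0.052 and 0.052 m and z of square_tower_center in the frame of tile_top between 0.05 and 0.064 m and x of gable_tower_center in the frame of tile_top between -0.112 and 0.112 m and y of gable_tower_center in the frame of tile_top between -0.052 and 0.052 m and z of gable_tower_center in the frame of tile_top between 0.05 and 0.064 m and distance of bridge_center from where it was at the start of the episode below 0.02 m), for 0.2 s.
2. the bridge stands upright in the middle of the turntable, all three towers still on the tile (x of round_tower_center in the frame of tile_top between -0.112 and 0.112 m and y of round_tower_center in the frame of tile_top between -0.052 and 0.052 m and z of round_tower_center in the frame of tile_top between 0.05 and 0.064 m and angle between each of round_tower_center, square_tower_center, gable_tower_center, bridge_center's own z axis and vertical below 0.12 rad and x of square_tower_center in the frame of tile_top between -0.112 and 0.112 m and y of square_tower_center in the frame of tile_top between -0.052 and 0.052 m and z of square_tower_center in the frame of tile_top between 0.05 and 0.064 m and x of gable_tower_center in the frame of tile_top between -0.112 and 0.112 m and y of gable_tower_center in the frame of tile_top between -0.052 and 0.052 m and z of gable_tower_center in the frame of tile_top between 0.05 and 0.064 m and horizontal distance between bridge_center and turntable_top below 0.015 m and z of bridge_center in the frame of turntable_top between 0.013 and 0.025 m and linear speed of bridge below 0.02 m/s and contact force between the fingers and bridge below 0.1 N), for 0.2 s.
At the end, for the whole second after the job is handed in: The bridge stands upright on the turntable, its centre within 15 mm of the turntable's; each tower stands upright within 15 mm of where it stood at the start; all four are released and at rest (horizontal distance between bridge_center and turntable_top below 0.015 m and z of bridge_center in the frame of turntable_top between 0.013 and 0.025 m and angle between each of bridge_center, round_tower_center, square_tower_center, gable_tower_center's own z axis and vertical below 0.12 rad and distance of each of round_tower_center, square_tower_center, gable_tower_center from where it was at the start of the episode below 0.015 m and linear speed of each of round_tower, square_tower, gable_tower, bridge below 0.02 m/s and contact force between the fingers and round_tower below 0.1 N and contact force between the fingers and square_tower below 0.1 N and contact force between the fingers and gable_tower below 0.1 N and contact force between the fingers and bridge below 0.1 N); the robot touches nothing.
It fails at once if the spearman is pushed more than 20 mm or knocked over (distance of spearman_center from where it was at the start of the episode above 0.02 m or angle between spearman_center's own z axis and vertical above 0.4 rad).
It fails at once if the shieldman is pushed more than 20 mm or knocked over (distance of shieldman_center from where it was at the start of the episode above 0.02 m or angle between shieldman_center's own z axis and vertical above 0.4 rad).
It also fails if it takes over 141 s, if anything falls off the work surface, if the arm or the gripper's body presses on something with over 40 N, if the wrist force passes 120 N, or if a joint passes its speed limit or range.

## Working session

There is one attempt and no reset: what is moved stays moved. The work goes in short steps, each a Python script; the robot and the scene stay as the last script left them, time stands still between calls to the robot, and variables do not carry over. Pictures are saved under pics/ and viewed, about 12 in all and at most 16, crops included, and the job is handed in when it is done.

```bash
mkdir -p pics; python3 - <<'E'
from station import bot
import cv2, numpy as np
for n in ("top","side"):
    cv2.imwrite(f"pics/{n}0.png",bot.camera(n)); p=bot.camera_params(n)
    R=cv2.Rodrigues(np.array(p["rvec"],float))[0]
    print(n,np.round(p["mtx"],1).tolist(),"cam pos",np.round(-R.T@np.ravel(p["tvec"])),"axis",R[2].round(2))
print(bot.camera_params("wrist")); print(bot.get_obs()["orientation"],bot.get_obs()["time_s"])
E
```

```text
top [[518.0, 0.0, 322.1], [0.0, 518.0, 194.2], [0.0, 0.0, 1.0]] cam pos [ 415.   32. 1606.] axis [ 0.06 -0.02 -1.  ]
side [[420.2, 0.0, 314.2], [0.0, 420.2, 194.8], [0.0, 0.0, 1.0]] cam pos [-94. 653. 675.] axis [ 0.57 -0.6  -0.56]
{'mtx': array([[309.70691629,   0.        , 316.72659077],
       [  0.        , 309.70691629, 194.79151516],
       [  0.        ,   0.        ,   1.        ]]), 'hand_eye': array([[-4.73259086e-04, -2.26821515e-01,  9.73936228e-01,
        -1.55737317e+02],
       [ 9.99999888e-01, -1.03534969e-04,  4.61811628e-04,
         3.94471080e-01],
       [-3.91235592e-06,  9.73936338e-01,  2.26821539e-01,
        -6.50787922e+01],
       [ 0.00000000e+00,  0.00000000e+00,  0.00000000e+00,
         1.00000000e+00]])}
[ 1.96800055  0.45917478 -1.96843856] 0.1
```

View pics/top0.png

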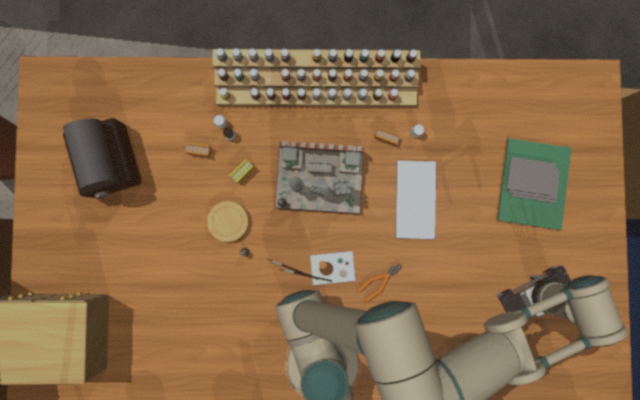

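View pics/side0.png

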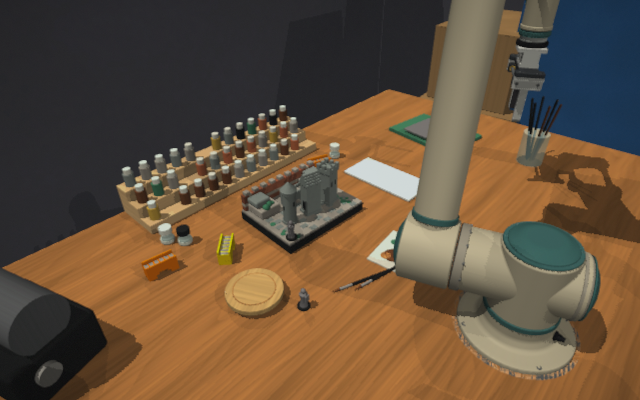

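Top view: diorama about (320,180), turntable (228,222), tile (416,200), shieldman (245,252), spearman (282,203). The round tower is at the left and two other towers are to its right. Side view confirms this. Next: colour masks for the tile and turntable, then a wrist look.

```bash
cat > h.py <<'E'
import cv2, numpy as np
from scipy.spatial.transform import Rotation as Ro
from station import bot
def down(a):  # tool down, jaws opening along world angle a
    c,s=np.cos(a),np.sin(a)
    return Ro.from_matrix(np.array([[0,c,s],[0,s,-c],[-1,0,0]])).as_rotvec()
def ray(name,uv,obs=None):
    p=bot.camera_params(name); K=np.array(p["mtx"])
    if name!="wrist":
        R=cv2.Rodrigues(np.array(p["rvec"],float))[0]
        return -R.T@np.ravel(p["tvec"]), R.T@np.linalg.solve(K,[*uv,1.])
    x,y=(uv[0]-K[0,2])/K[0,0],(uv[1]-K[1,2])/K[1,1]; r=np.hypot(x,y)+1e-12
    d=np.array([np.sin(r)*x/r,np.sin(r)*y/r,np.cos(r)])
    H=np.array(p["hand_eye"]); Rw=Ro.from_rotvec(obs["orientation"]).as_matrix()
    return np.array(obs["eef_pos"])+Rw@H[:3,3], Rw@H[:3,:3]@d
def hit(name,uv,z,obs=None):
    o,d=ray(name,uv,obs); return o+d*(z-o[2])/d[2]
def project(name,P,obs):
    p=bot.camera_params(name); K=np.array(p["mtx"]); H=np.array(p["hand_eye"])
    Rw=Ro.from_rotvec(obs["orientation"]).as_matrix()
    q=(Rw@H[:3,:3]).T@(np.array(P,float)-np.array(obs["eef_pos"])-Rw@H[:3,3])
    r=np.arctan2(np.hypot(q[0],q[1]),q[2]); n=np.hypot(q[0],q[1])+1e-9
    return K[0,2]+K[0,0]*r*q[0]/n, K[1,2]+K[1,1]*r*q[1]/n
def shot(fn):
    o=bot.get_obs(); im=bot.camera("wrist"); cv2.imwrite(fn,im); np.save(fn[:-3]+"npy",np.r_[o["eef_pos"],o["orientation"]]); return im,o
def obs_of(fn):
    v=np.load(fn[:-3]+"npy"); return dict(eef_pos=v[:3],orientation=v[3:])
E
python3 - <<'E'
from h import *
im=cv2.imread("pics/top0.png"); hsv=cv2.cvtColor(im,cv2.COLOR_BGR2HSV)
def big(m,x0,x1,y0,y1):
    k=np.zeros_like(m);k[y0:y1,x0:x1]=m[y0:y1,x0:x1]
    return max(cv2.findContours(k,0,2)[0],key=cv2.contourArea)
t=big(cv2.inRange(hsv,(0,0,150),(180,70,255)),385,450,145,255)
w=np.array([hit("top",q[0],8)[:2] for q in t]).astype(np.float32)
print("tile",cv2.minAreaRect(w))
t=big(cv2.inRange(hsv,(15,60,130),(30,255,255)),195,262,190,255)
w=np.array([hit("top",q[0],25)[:2] for q in t]).astype(np.float32)
print("turn",cv2.minEnclosingCircle(w),cv2.fitEllipse(w))
for n,uv,z in [("dio corner FL",(276,211),30),("FR",(360,214),30),("BL",(280,143),30),("shield",(245,252),10),("spear",(282,203),55)]: print(n,hit("top",uv,z).round())
c=[hit("top",q,30) for q in((276,211),(360,214))]
P=np.array([500,20,330.])
for a in(np.pi/2,-np.pi/2): print(a,bot.ik(P,down(a)))
bot.reach(P,down(np.pi/2)); print(bot.get_obs()["time_s"])
im,o=shot("pics/w1.png")
E
```

```text
tile ((504.1681823730469, -286.8106384277344), (121.51811981201172, 242.26565551757812), 89.29134368896484)
turn ((433.2281188964844, 289.31512451171875), 139.135986328125) ((429.00958251953125, 301.22430419921875), (201.85299682617188, 218.5384979248047), 168.2750701904297)
dio corner FL [465. 143.  30.]
FR [ 457. -112.   30.]
BL [674. 133.  30.]
shield [340. 238.  10.]
spear [488. 124.  55.]
1.5707963267948966 [-0.09915891  0.12003604  1.46558039  0.          1.55597623 -1.66995523]
-1.5707963267948966 [-9.91589053e-02  1.20036037e-01  1.46558039e+00 -4.44089210e-16
  1.55597623e+00  1.47163742e+00]
2.2417
```

View pics/w1.png

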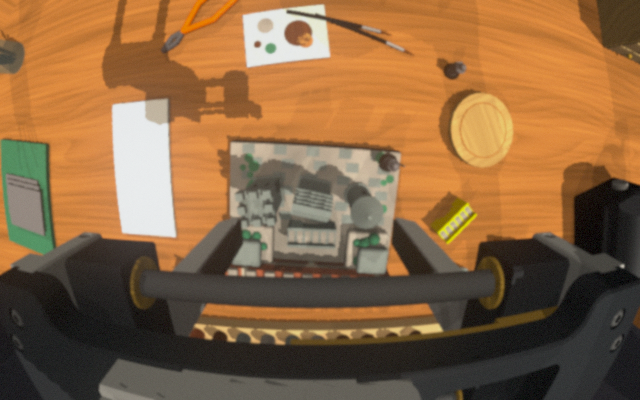

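Wrist view shows the square tower at (258,205), the gable at (313,200), the round at (367,207), the spearman at (389,162), the shieldman at (455,70) and the turntable at (482,130). I'll go right above the row for finer measurement.

```bash
python3 - <<'E'
from h import *
o=obs_of("pics/w1.png")
hsv=cv2.cvtColor(cv2.imread("pics/w1.png"),cv2.COLOR_BGR2HSV)
m=cv2.inRange(hsv,(17,60,100),(30,190,255)); k=np.zeros_like(m);k[85:172,445:517]=m[85:172,445:517]
m=cv2.morphologyEx(k,cv2.MORPH_OPEN,np.ones((5,5)));c=max(cv2.findContours(m,0,2)[0],key=cv2.contourArea)
w=np.array([hit("wrist",q[0],25,o)[:2] for q in c]).astype(np.float32)
print("turn",cv2.minEnclosingCircle(w),cv2.fitEllipse(w))
for n,uv,z in[("FL",(400,150),30),("FR",(230,140),30),("shield base",(452,73),3)]:print(n,hit("wrist",uv,z,o).round())
bot.reach([605,10,290.],down(np.pi/2)); im,o=shot("pics/w2.png"); print(bot.get_obs()["time_s"])
cv2.imwrite("pics/w2c.png",cv2.resize(im[20:230,190:470],None,fx=2.8,fy=2.8,interpolation=cv2.INTER_CUBIC))
E
```

```text
turn ((433.6844482421875, 289.78131103515625), 63.035186767578125) ((433.0638427734375, 289.49609375), (120.76669311523438, 124.28941345214844), 4.6362624168396)
FL [472. 144.  30.]
FR [ 456. -112.   30.]
shield base [342. 241.   3.]
2.8667
```

View pics/w2c.png

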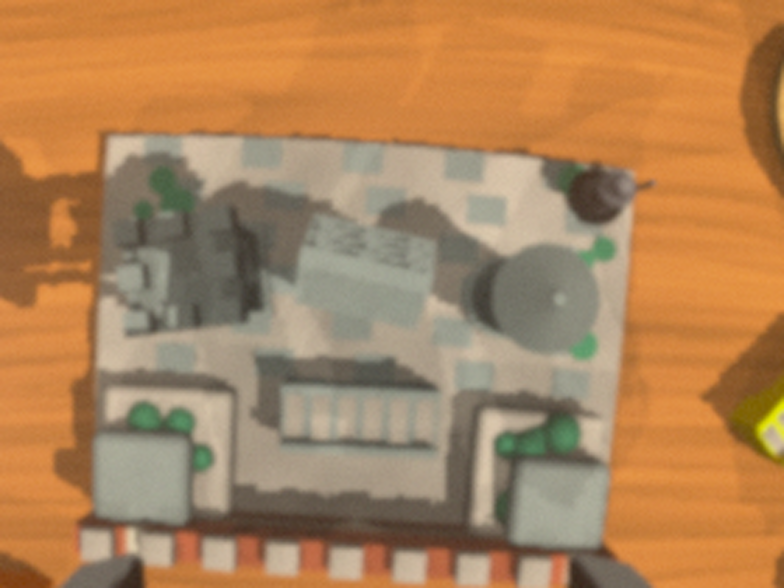

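Clear view. In crop pixels: round apex (559,299), gable ridge (302,265)-(432,290), square top about (180,272), bridge deck (282,383)-(437,450), spearman (605,190). Now I'll convert these and check them against the known sizes.

```bash
python3 - <<'E'
from h import *
o=obs_of("pics/w2.png")
W=lambda x,y,z: hit("wrist",(190+x/2.8,20+y/2.8),z,o)[:2]
FL,FR,=W(633,168,30),W(105,133,30)
d=FL-FR; yaw=np.arctan2(d[1],d[0])-np.pi/2; print("FL,FR",FL.round(),FR.round(),np.hypot(*d),"yaw",yaw)
ex=np.array([np.cos(yaw),np.sin(yaw)]);ey=np.array([-ex[1],ex[0]])
C=(FL+FR)/2+100*ex; loc=lambda p:np.round([(p-C)@ex,(p-C)@ey],1)
a=W(559,299,145);b=W(545,298,116);print("round apex",a,loc(a),"eave",b,loc(b),"dia",np.hypot(*(W(492,298,116)-W(598,298,116))))
p,q=W(302,265,145),W(432,290,145);e=q-p;print("gable",(p+q)/2,loc((p+q)/2),"len",np.hypot(*e),"ridge ang-90",np.arctan2(e[1],e[0])-np.pi/2)
for n,x in[("sq TL",(125,215)),("BL",(125,335)),("TR",(232,205)),("BR",(240,325)),("c",(180,272))]:
    w=W(*x,145);print(n,w.round(1),loc(w))
k=np.array([W(*x,68) for x in((282,383),(440,383),(437,450),(278,443))]).astype(np.float32);r=cv2.minAreaRect(k);print("bridge",r,loc(np.array(r[0])))
s=W(605,190,60);print("spear",s,loc(s))
im=cv2.imread("pics/w2.png");cv2.imwrite("pics/sq.png",cv2.resize(im[84:150,218:295],None,fx=9,fy=9,interpolation=cv2.INTER_CUBIC))
E
```

```text
FL,FR [474. 145.] [ 458. -112.] 257.99276947896993 yaw -0.06542132377194543
round apex [540.8770417   80.22510379] [-29.5  68.7] eave [540.75813666  81.5751092 ] [-29.7  70.1] dia 41.860256506144005
gable [534.47458879  13.15087288] [-31.5   1.4] len 45.4081704716301 ridge ang-90 -0.1905556296004467
sq TL [510.6 -71.3] [-49.8 -84.5]
BL [553.1 -72. ] [ -7.3 -82.4]
TR [508.8 -33.2] [-54.1 -46.6]
BR [550.7 -30.8] [-12.5 -41.4]
c [531.6 -51.7] [-30.1 -63.5]
bridge ((592.9802856445312, 10.498865127563477), (70.4010238647461, 29.829980850219727), 88.33493041992188) [27.1  2.6]
spear [490.39229076 121.61386613] [-82.6 106.7]
```

View pics/sq.png

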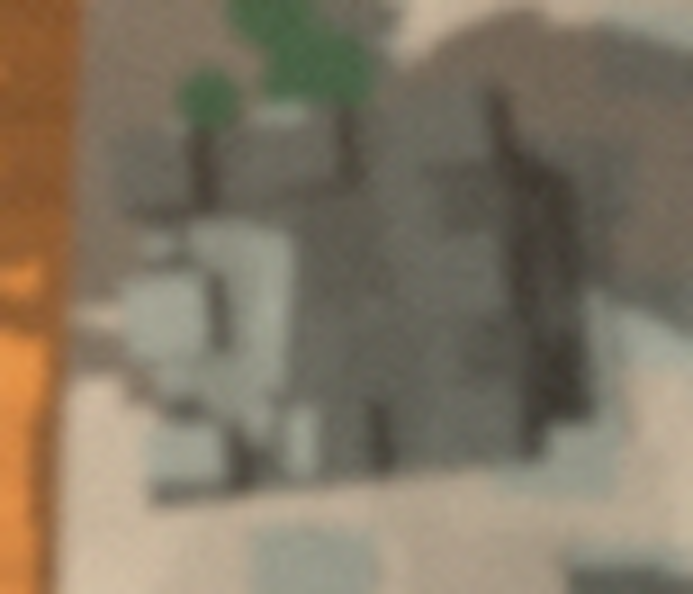

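The sizes agree: round 42, gable ridge 45.4, bridge 70x30, tower spacing about 65-67. Square tower centre is (531.6,-52), yaw about +0.09. Starting with the square tower.

```bash
cat >> h.py <<'E'
PI=np.pi
T=dict(square=(531.6,-52.,.09),gable=(534.5,13.2,-.19),round=(540.8,80.5,.3))   # start places, jaw angle
S=dict(square=(574.,-287.,PI/2),gable=(504.,-287.,PI/2),round=(434.,-287.,PI/2)) # tile places
TURN=(433.4,289.6)
def to(x,y,z,a): bot.reach([x,y,z],down(a))
def pick(x,y,a,foot,h,up,force=20):
    to(x,y,up,a); bot.move_straight([x,y,foot+h+6],max_speed=120)
    bot.close(force); w=bot.get_obs()["grip_width"]; bot.move_straight([x,y,up],max_speed=120)
    print("pick width",w,"after lift",bot.get_obs()["grip_width"])
def place(x,y,a,foot,h,up):
    to(x,y,up,a); bot.move_straight([x,y,foot+h+6+6],max_speed=120)
    g=bot.move_straight([x,y,foot+h+6-2],max_speed=25,guard=3); o=bot.get_obs()
    print("place contact",g,"dz",o["eef_pos"][2]-(foot+h+6),"w",o["grip_width"])
    bot.open(); bot.move_straight([x,y,up],max_speed=150); print("t",bot.get_obs()["time_s"])
E
python3 - <<'E'
from h import *
for d in(T,S):
    for n,v in d.items(): print(n,np.round(bot.ik([*v[:2],250],down(v[2])),2))
pick(*T["square"],30,72,255); place(*S["square"],8,72,255)
im,o=shot("pics/w3.png")
E
```

```text
square [-0.23  0.2   1.56  0.    1.38 -0.32]
gable [-0.11  0.2   1.55 -0.    1.38  0.08]
round [ 0.02  0.22  1.53 -0.    1.39 -0.28]
square [-0.57  0.37  1.32  0.    1.45 -2.14]
gable [-0.64  0.27  1.46  0.    1.41 -2.21]
round [-0.72  0.18  1.58  0.    1.38 -2.29]
pick width 41.89767761838848 after lift 41.58434246998928
place contact True dz -0.2949865886029386 w 41.702613254815994
t 13.3417
```

View pics/w3.png

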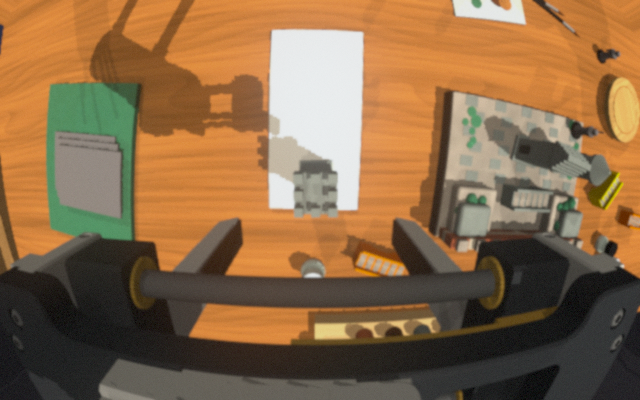

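The square tower stands upright on the tile at (315,190). The grip width of 41.9 means the pads held the battlements, so I'll grip lower where the bridge allows. The gable comes next, across x at 62 mm with its fingertips still over the bridge. Then the round tower, along the row and low.

```bash
python3 - <<'E'
from h import *
pick(*T["gable"],30,62,255); place(*S["gable"],8,62,255)
print(np.round(bot.ik([*T["round"][:2],255],down(PI/2)),2))
pick(*T["round"][:2],PI/2,30,50,255); place(*S["round"],8,50,255)
to(500,-120,300,PI/2); im,o=shot("pics/w4.png")
E
```

```text
pick width 33.79054411978113 after lift 33.99772694473719
place contact True dz -0.38138035426592864 w 33.97775158408934
t 25.4667
[ 0.02  0.22  1.52 -0.    1.4  -1.55]
pick width 39.81633390258359 after lift 39.38375542168966
place contact True dz -0.5104598304099639 w 38.88288377093396
t 36.6667
```

View pics/w4.png

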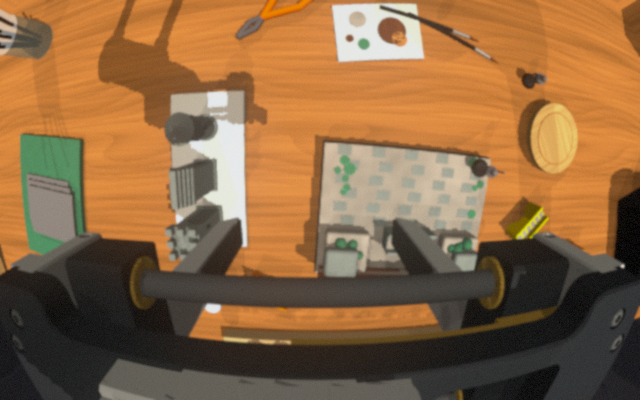

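All three stand on the tile: round (178,127), gable (180,185), square (180,240). The round tower's grip width was odd (38.9), so I'll measure it from above before going on, and check the bridge too.

```bash
python3 - <<'E'
from h import *
to(565,-287,290,PI/2); im,o=shot("pics/w5.png")
to(640,10,270,PI/2); im2,o2=shot("pics/w6.png"); print(bot.get_obs()["time_s"])
f=lambda i:cv2.resize(i[20:240,190:450],None,fx=1.5,fy=1.5,interpolation=cv2.INTER_CUBIC)
cv2.imwrite("pics/w56.png",np.hstack([f(im),f(im2)]))
E
```

```text
39.5083
```

View pics/w56.png

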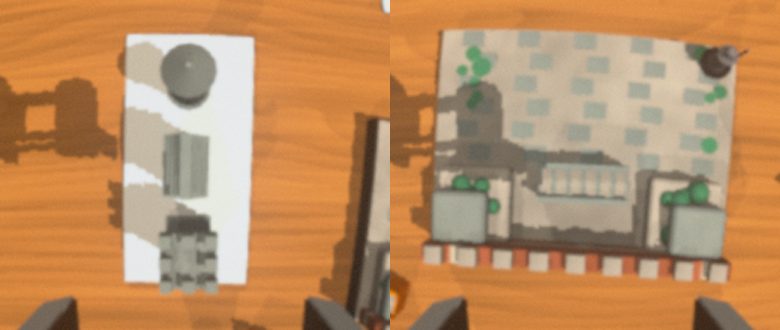

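```bash
python3 - <<'E'
from h import *
o=obs_of("pics/w5.png"); o2=obs_of("pics/w6.png")
W=lambda x,y,z,o: hit("wrist",(190+x/1.5,20+y/1.5),z,o)[:2]
print("round apex",W(190,66,123,o),"eave",W(188.5,72,94,o),"gable",W(187,133,123,o),W(189,196,123,o),"sq",W(189,262,123,o))
print("tile",[W(*c,8,o).round() for c in((126,34),(254,37),(246,284),(124,283))])
k=np.array([W(*c,68,o2) for c in((151,163),(239,168),(236,202),(149,195))]).astype(np.float32);print("bridge",cv2.minAreaRect(k))
w=[W(*c,83,o2) for c in((45,244),(330,262))];print("wall front top",w)
E
```

```text
round apex [ 435.53523927 -286.81006139] eave [ 434.53867766 -287.88670934] gable [ 482.81501069 -288.92694718] [ 526.62317668 -287.61867704] sq [ 573.66046174 -287.69722736]
tile [array([ 380., -347.]), array([ 383., -226.]), array([ 623., -232.]), array([ 621., -352.])]
bridge ((594.4823608398438, 11.21457290649414), (67.65223693847656, 26.512449264526367), 85.62802124023438)
wall front top [array([ 640.12669283, -104.44293398]), array([654.52230895, 117.74447034])]
```

The towers are within 2 mm of their intended places on the tile. The bridge is at (593.7,11) with the wall front at x≈649. I'll grasp it with the jaws shifted 14 mm forward so the rear finger clears the wall.

```bash
python3 - <<'E'
from h import *
print(np.round(bot.ik([*TURN,59],down(-.5)),2))
pick(579.7,11.5,-.06,30,28,220,15)
im,o=shot("pics/w7.png")
place(*TURN,-.5,25,28,220)
to(500,270,260,PI/2); im2,o=shot("pics/w8.png"); print(bot.get_obs()["time_s"])
f=lambda i:cv2.resize(i,(400,250),interpolation=cv2.INTER_AREA)
cv2.imwrite("pics/w78.png",np.hstack([f(im),im2[0:250,120:520]]))
E
```

```text
[ 0.46  0.35  1.87 -0.    0.92  0.96]
pick width 29.82356718780703 after lift 29.960661964155655
place contact True dz -0.323076018552932 w 29.87291035684408
t 50.1583
52.075
```

View pics/w78.png

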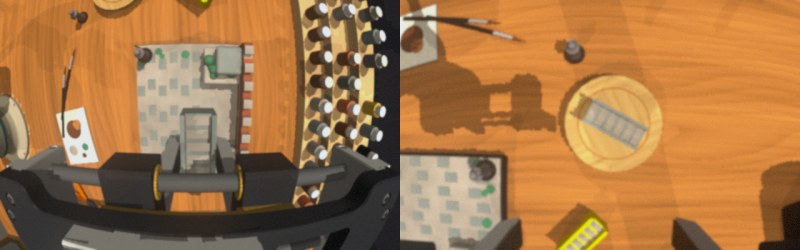

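The bridge stands centred on the turntable at (613,123), and both figures are upright. I'll verify by numbers, then put the towers back.

```bash
python3 - <<'E'
from h import *
o=obs_of("pics/w8.png")
k=np.array([hit("wrist",(120+x-400,y),63,o)[:2] for x,y in((588,97),(648,127),(637,150),(579,117))]).astype(np.float32)
r=cv2.minAreaRect(k);print("bridge",r,"off",np.array(r[0])-TURN)
for n in("round","gable","square"):
    a=PI/2 if n=="round" else T[n][2]
    pick(*S[n],8,50,265); place(*T[n][:2],a,30,50,265)
to(605,10,290,PI/2); im,o=shot("pics/w9.png"); to(480,150,330,PI/2); im2,o=shot("pics/w10.png"); print(bot.get_obs()["time_s"])
f=lambda i:cv2.resize(i[20:230,190:470],None,fx=1.4,fy=1.4,interpolation=cv2.INTER_CUBIC)
cv2.imwrite("pics/w910.png",np.hstack([f(im),im2[0:294,200:600]]))
E
```

```text
bridge ((433.8398742675781, 287.5242919921875), (76.72935485839844, 29.36136245727539), 63.79804992675781) off [ 0.43987427 -2.07570801]
pick width 39.46513484552601 after lift 39.45725884917012
place contact True dz -0.46728083684921273 w 39.47431552407486
t 64.275
pick width 33.71470918494338 after lift 33.86453913908617
place contact True dz -0.5080101122529186 w 33.342244620866275
t 76.5417
pick width 41.79953280652141 after lift 41.58835635296771
place contact True dz -0.4883670587434068 w 41.86088191476135
t 88.7667
90.8833
```

View pics/w910.png

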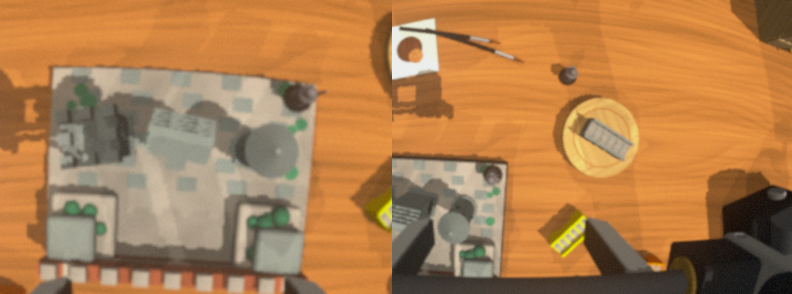

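From the same camera pose as at the start, the round apex (560,298 against 559,299) and gable ridge (302,264)-(432,288) coincide to a pixel. The square tower also looks unmoved. The bridge and both figures are upright, so I'm handing in.

```bash
python3 - <<'E'
from h import *
o=bot.get_obs(); print(o["time_s"],o["grip_width"]); bot.hand_in()
E
```

```text
90.8833 93.9137152305822
the job is handed in; nothing more can be done
```

I moved the three towers to the tile, set the bridge on the turntable, put each tower back where it stood, and handed the job in at 90.9 s.

**Last checks:**
- **Towers:** in the final picture, taken from the same camera pose as at the start, the round and gable roofs lie within about one pixel of their starting positions. The square tower was compared only by eye and looks the same. All three stand upright.
- **Bridge:** it stands upright, measured about 2 mm from the turntable's centre.
- **Figures:** both were still standing, apparently unmoved.

**What disagreed:**
- **Grip on the towers:** the jaws closed at about 42, 34 and 39 mm, not the shaft widths of 36, 30 and 34 mm. They seem to have held the overhanging tops (battlements or roof edge), even when I gripped lower. The round tower's 39 mm also falls short of its 42 mm roof edge, which I could not explain. Each tower still lifted and set down cleanly.
- **Bridge length:** in the last measurement the bridge came out 77 mm long instead of 70, because I picked its corners by eye.

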